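# Change the hub in the lacing fixture

### The job

Change the hub in the spoke-lacing fixture: take the short front hub out from between the rails and lay it on the open table well clear of the fixture, then lay the longer rear hub between the rails. From behind, push it under the red sprung lock and hard against the stop, hold it pressed there until the lock has dropped fully down by itself behind the leading flange, then let go. Do not touch the lock with the robot, and leave the mug, the oil bottle and the freewheel where they stand.

Things in the scene. Friction and masses are not known exactly. Their poses are not given: they have to be found in the camera images.
- fixture: Fixture fixed to the table; origin on the table under the stop face, +x along the channel to the stop, z up. Two rails 15 high, 60 apart inside, outer faces at y=+-40, from x=-200 to -5, low feet to y=+-55, flared lead-ins to x=-237. Bridge over the channel at x=-32..-6, y=+-66, top at 112. Behind the stop it ends at x=68. All mm.
- lock (a joint): Height (m) of the red lock, on a knobbed stem (knob top z=152 mm) through the bridge. 0 = fully down, up to 0.018. A light spring (about 0.5 N) drives it down, a damper slows it: it needs about 3 s to drop once the flange is past. If the flange leans back on it, it sticks part way; pressing the hub home again frees it. Push under it at 20-40 mm/s.
- pins (a joint): Travel (m) of the two sprung steel return pins that stick out 10 mm from the stop; 0 = fully out, 0.010 when a flange is against the stop. They push the leading flange back with 6 N (out) to 9 N (in), so a hub let go too early slides back.
- stop (a point): Centre of the stop face: two grey posts 46 mm high on both sides of a 28 mm gap that lets the axle end through; at 28 mm height (hub axle height). Home: leading flange on it, hub centre 44 mm and trailing axle end 131 mm before it. Lowered from above with its centre 142 mm before it, the rear hub clears lock and bridge. Pushing home takes up to about 18 N.
- lock_tip (a point): Middle of the lock's flat underside, 49 mm above the table when down (a flange top is at 56 mm and the barrel top at 45 mm). The lock is 16 mm wide; its square face to the stop is 7 mm before the stop face; its ramp on the entry side begins 45 mm before the stop face, and lifts it as a flange is pushed under. Hub home leaves 4 mm slack behind the flange.
- rear_hub_center (a point): Rear hub, the part to load, about 0.4 kg, grey, lying on its side on the table; point at its centre, 28 mm up. y axis = along its axle, z up. Barrel 34 mm across between two flanges 56 mm across, whose outer faces are at y=+-44 mm; slippery axle 9 mm thick, ends at y=+-87 mm, nuts 17 mm. Either end may lead. Grip across the barrel.
- front_hub_center (a point): Front hub, about 0.26 kg, grey, lying between the rails of the fixture; point at its centre, 27.5 mm up. y axis = along its axle, z up. Barrel 25 mm across between two flanges 55 mm across, outer faces at y=+-28 mm; axle ends at y=+-65 mm. Grip across the barrel, finger tips above the 15 mm rails.
- mug_center (a point): White china mug with a small flower pattern, 91 mm high; cup 82 mm across, whose middle lies 16 mm to +y of the point, handle to -y; nothing of it is over 57 mm from the point's vertical. Point at middle height. Bystander.
- oil_bottle_center (a point): Yellow oil bottle with a red spout, 45 mm across, 165 mm high; point on its axis at 80 mm height. Bystander.
- freewheel_center (a point): Black toothed freewheel lying flat, 101 mm across, 34 mm high; point at its middle. Bystander.
Mind the look-alikes: they are no part of the job. Leave any orange or pink look-alike of the part that bears rear_hub_center alone.

How it is judged:
On the way, in this order (a step that is already met when the one before it is completed fails the run):
1. the front hub is out of the fixture ((y of front_hub_center in the frame of fixture above 0.085 m or y of front_hub_center in the frame of fixture below -0.085 m or x of front_hub_center in the frame of fixture below -0.31 m or x of front_hub_center in the frame of fixture above 0.15 m)), for 0.2 s.
2. the rear hub lies between the rails, short of the stop (y of rear_hub_center in the frame of fixture between -0.008 and 0.008 m and height (world z) of rear_hub_center below 0.034 m and angle between the y axis of rear_hub_center and the x axis of fixture, either way round below 0.1 rad and x of rear_hub_center in the frame of fixture between -0.26 and -0.056 m), for 0.2 s.
3. the rear hub is held pressed home at the stop (y of rear_hub_center in the frame of fixture between -0.008 and 0.008 m and height (world z) of rear_hub_center below 0.034 m and angle between the y axis of rear_hub_center and the x axis of fixture, either way round below 0.1 rad and x of rear_hub_center in the frame of fixture above -0.048 m), for 1 s.
At the end, for the whole second after the job is handed in: The rear hub lies along the rails with its leading flange within 7 mm of the stop and the lock down (within 3 mm) behind it; the front hub lies on its side on the table, centre over 85 mm to the side of the channel's middle line or beyond the fixture's ends; both at rest (y of rear_hub_center in the frame of fixture between -0.008 and 0.008 m and height (world z) of each of rear_hub_center, front_hub_center below 0.034 m and angle between the y axis of rear_hub_center and the x axis of fixture, either way round below 0.1 rad and x of rear_hub_center in the frame of fixture between -0.051 and -0.04 m and value of joint lock below 0.003 m and (y of front_hub_center in the frame of fixture above 0.085 m or y of front_hub_center in the frame of fixture below -0.085 m or x of front_hub_center in the frame of fixture below -0.31 m or x of front_hub_center in the frame of fixture above 0.15 m) and height (world z) of front_hub_center above 0.02 m and linear speed of each of rear_hub, front_hub below 0.02 m/s); the robot touches nothing.
It fails at once if the mug is moved over 20 mm (distance of mug_center from where it was at the start of the episode above 0.02 m).
It fails at once if the oil bottle is moved over 20 mm (distance of oil_bottle_center from where it was at the start of the episode above 0.02 m).
It fails at once if the freewheel is moved over 20 mm (distance of freewheel_center from where it was at the start of the episode above 0.02 m).
It fails at once if the robot touches the lock (contact force between any of the fingers, the arm and lock above 1 N).
It also fails if it takes over 70 s, if anything falls off the work surface, if the arm or the gripper's body presses on something with over 40 N, if the wrist force passes 120 N, or if a joint passes its speed limit or range.

### The arm

A 7-joint arm with a two-finger parallel gripper is mounted at the origin on a cart in front of the work surface, level with it; the furniture and walls round the work are solid. World frame = base frame: x ahead of the robot, y to its left, z up, the work surface at z = 0. Lengths are in m, angles in rad, forces in N, time in s.
With the tool pointing down it reaches from about 0.4 to 0.85 m from the base axis. Payload 4.5 kg.
Tool frame: the origin (TCP) lies at the very end of the fingers, on their centre line; the grasp point (between the pads) lies 19 mm behind it (r.grip_depth is the distance from the TCP to the grasp point, in m); z points along the fingers, x is the direction in which the jaws open and shut, and the axes are right-handed (so a half turn about z gives the same grasp; the last joint's range is limited). The gripper opens to 88 mm and grips with 3 to 60 N. Pads are 18 mm wide; open, the fingers measure 123 mm over their backs; the gripper's body (75 mm by 187 mm) begins 45 mm behind the grasp point.
Start: joints at [-1.072, 0.689, -0.195, 1.565, 0.157, 0.902, -0.215], TCP at [0.28, 0.559, 0.239] pointing down, gripper open.
Joint ranges: [-3.01, 3.01], [-0.46, 2.08], [-1.47, 1.51], [0.13, 2.56], [-1, 4.14], [0.04, 2.09], [-2.66, 2.66]. Speed limits (rad/s): [2.57, 2.57, 3.14, 3.14, 3.14, 3.14, 3.14].

### API

Orientations are given as a unit quaternion [x, y, z, w].
In Python, from plant import r gives the robot as it stands. The module is installed in compiled form; this text tells all that it offers.
- The arm moves only by the shell command python3 -m jog 'ROWS' [FORCE]. ROWS is JSON, a list of rows, each a list of 5 numbers: the shift along the tool's x, y, z in units of 1 m (1.0 is 1 m), then the turn about the tool's z in units of 360 degrees (1.0 is 360 degrees), then the closure, from 0 (fully open) to 1 (shut). In form: [[dx, dy, dz, yaw, fingers], ...]. A call has 1 to 20 rows; each row shifts and turns the commanded pose from where the row before left it, along the tool's axes as they then stand; what a row does not reach is not made up. A row lasts 1/10 s, in which the tool goes at most 50 mm and 8.59 degrees, less where a joint would pass 70% of its speed; a pose out of reach is approached as far as the arm can. A call with a number of a shift or a turn outside -1 to 1 is refused whole. A call with a gripper value outside its range is refused whole. The fingers move at their own pace and stop on an object; FORCE is the grip in N (left out, the last holds). Time passes only in rows, so rows that do not move let the fingers close. It gives the time, the measured TCP pose, the force and the opening at its end, in the units of the state.
- r.get_state(): the state, without advancing time (a new reading comes with each control period).
- r.snapshot(name): name is "side" or "top" or "wrist"; returns the picture (400x640x3 uint8, red, green, blue); there is no depth.
- r.get_calibration(name): a dict with "mtx" (3x3 intrinsics, pixels), "R" (3x3) and "t" (3): a world point X has camera coordinates R X + t. Camera axes: x right, y down, z forward; pixel columns grow to the right and rows downward; lengths in m; the calibration is good to about 2 mm. A picture is of the moment at which its call begins: read the wrist's pose just before it. get_calibration takes no time and is no camera call; for the wrist camera it gives the pose at the moment of the call.
- r.finish_job(): hands the job in, once; it reports no verdict.
Trained networks look in the newest picture that a camera, given by its name, has taken for a name from the list of things; names that differ only in an ending like _2 or _b are one class to them, and where a whole thing is asked for, a point or a joint stands for the part that bears it (a point fixed in the world has none). Each returns a list of dicts, best first, with "score" (0 to 1); they miss things now and then, are a little off and sometimes report something else, mostly with a low value. They report only what shows in the picture. A call takes as long as a camera call. They do not tell look-alikes from the thing itself.
- r.cut_out(thing, camera): "pixels" (400x640 bool, what is visible of it) and "rect" ([left, top, right, bottom] in pixels, round what is visible of it).
The state is a dict: "clock": time; "q": joint angles; "qd": joint speeds; "joint_torque": joint torques, N m; "tool_pos": TCP position; "eef_rot": TCP orientation; "contact_force": force on the tool from outside, world axes, zero at the start; "moment": the same for the moment, N m; "opening": opening from 0.0 (shut) to 1.0 (fully open).
Only numpy, scipy, OpenCV 4.12 (cv2) and the standard library are available. Lean on these libraries where they do the work, as an engineer would, in place of code of your own. Each camera call takes 0.05 s, during which the arm holds its last target.

## Working session

There is one attempt and no reset: what is moved stays moved. The work goes in short steps, Python scripts to look and compute and a shell command to move; the robot and the scene stay as the last step left them, time stands still between calls to the robot, and variables do not carry over. Pictures are saved under pics/ and viewed, and the job is handed in when it is done.

```bash
mkdir -p pics; python3 - <<'E'
from plant import r
import cv2
s=r.get_state();print({k:s[k] for k in('clock','tool_pos','eef_rot','opening')})
for n in('side','top','wrist'):
    cv2.imwrite(f'pics/{n}0.png',r.snapshot(n)[:,:,::-1]); c=r.get_calibration(n);print(n,c['mtx'].tolist(),c['R'].round(4).tolist(),c['t'].round(4).tolist())
E
```

```text
{'clock': 0.0, 'tool_pos': array([0.27993463, 0.5581234 , 0.23792957]), 'eef_rot': array([ 8.50932561e-01,  5.25274202e-01, -7.14530672e-04,  5.28227279e-04]), 'opening': 1.0010553683865433}
side [[411.5286888240784, 0.0, 316.6817313505568], [0.0, 411.5286888240784, 197.40491882699516], [0.0, 0.0, 1.0]] [[0.6671, 0.7449, 0.0112], [0.4437, -0.3851, -0.8092], [-0.5985, 0.5448, -0.5874]] [-0.4362, -0.1738, 1.4986]
top [[413.9567641158878, 0.0, 317.1025106665232], [0.0, 413.9567641158878, 201.66212526825697], [0.0, 0.0, 1.0]] [[-0.0225, -0.9997, 0.0005], [-0.9963, 0.0224, -0.0834], [0.0834, -0.0024, -0.9965]] [0.0742, 0.5687, 1.2472]
wrist [[356.38042199409625, 0.0, 319.0708843994281], [0.0, 356.38042199409625, 204.34655833926226], [0.0, 0.0, 1.0]] [[0.4471, 0.8945, -0.0021], [0.8607, -0.4296, 0.2733], [0.2436, -0.124, -0.9619]] [-0.6238, -0.0401, 0.3903]
```

View pics/side0.png

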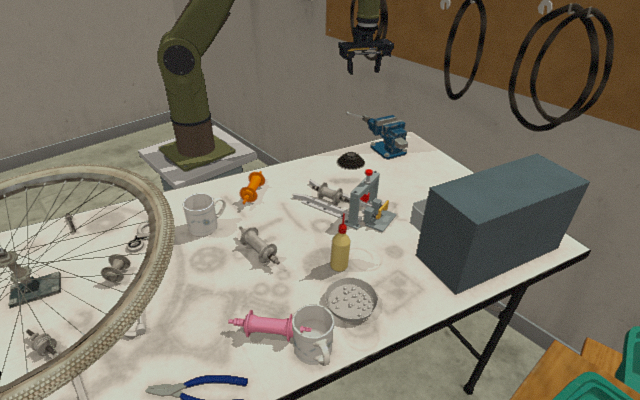

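View pics/top0.png

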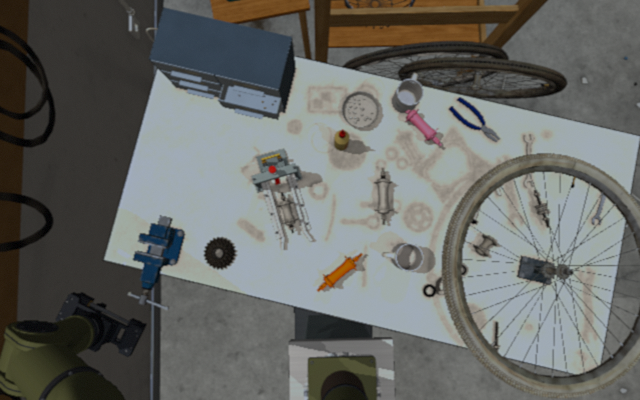

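View pics/wrist0.png

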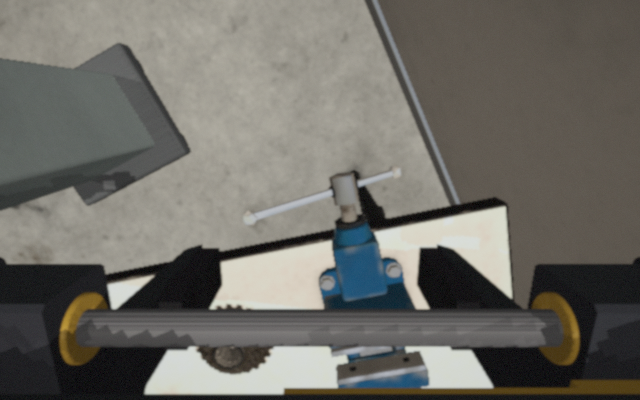

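The top view shows the fixture at about (275,190), with the short front hub in its rails at (290,212). Candidates for the rear hub are:
- grey hub at (383,193), my choice
- orange look-alike at (343,272)
- pink look-alike at (424,128)
- small grey parts by the wheel at (485,243) and (540,205)
- front hub at (290,212)

I'll check that choice in a close crop and get coarse positions.

```bash
cat > h.py <<'E'
import numpy as np, cv2
from plant import r
def back(cal,uv,z):
    uv=np.atleast_2d(uv).astype(float)
    d=np.c_[(uv-[cal['mtx'][0,2],cal['mtx'][1,2]])/[cal['mtx'][0,0],cal['mtx'][1,1]],np.ones(len(uv))]
    R=np.array(cal['R']);t=np.array(cal['t']);C=-R.T@t;D=d@R
    return C+D*((z-C[2])/D[:,2])[:,None]
def proj(cal,X):
    X=np.atleast_2d(X);c=X@np.array(cal['R']).T+np.array(cal['t'])
    p=c@np.array(cal['mtx']).T;return p[:,:2]/p[:,2:]
E
python3 - <<'E'
from h import *
im=r.snapshot('top'); 
cv2.imwrite('pics/topcrop.png',cv2.resize(im[100:300,190:450,::-1],None,fx=3,fy=3,interpolation=cv2.INTER_CUBIC)[:600,:780])
cal=r.get_calibration('top')
for n,z in(('rear_hub_center',.03),('front_hub_center',.03),('fixture',.015),('mug_center',.05),('oil_bottle_center',.08),('freewheel_center',.03),('lock',.1)):
    for d in r.cut_out(n,'top')[:4]:
        m=d['pixels'];v,u=np.nonzero(m);P=back(cal,np.c_[u,v],z)[:,:2]
        c=P.mean(0);w,V=np.linalg.eigh(np.cov(P.T));
        print(n,round(d['score'],2),np.round(d['rect']),c.round(3),'ang',np.degrees(np.arctan2(V[1,1],V[0,1])).round(1),(np.sqrt(w)).round(3))
E
```

```text
rear_hub_center 0.86 [376. 171. 390. 222.] [ 0.585 -0.142] ang 177.8 [0.009 0.039]
rear_hub_center 0.84 [405. 107. 439. 144.] [ 0.798 -0.27 ] ang -137.1 [0.01  0.039]
rear_hub_center 0.67 [318. 253. 361. 292.] [ 0.358 -0.004] ang 128.3 [0.01  0.042]
front_hub_center 0.67 [278. 195. 297. 229.] [0.542 0.153] ang -165.4 [0.008 0.029]
fixture 0.86 [250. 148. 311. 251.] [0.619 0.176] ang -165.3 [0.04  0.078]
mug_center 0.86 [384. 243. 421. 272.] [ 0.399 -0.199] ang 78.5 [0.02  0.028]
mug_center 0.36 [279. 194. 299. 230.] [0.54  0.151] ang -165.1 [0.009 0.029]
oil_bottle_center 0.76 [338. 130. 349. 150.] [ 0.748 -0.015] ang 172.7 [0.011 0.016]
freewheel_center 0.88 [202. 236. 235. 268.] [0.423 0.36 ] ang 104.2 [0.024 0.024]
lock 0.49 [272. 165. 280. 183.] [0.654 0.186] ang -158.4 [0.004 0.016]
```

View pics/topcrop.png

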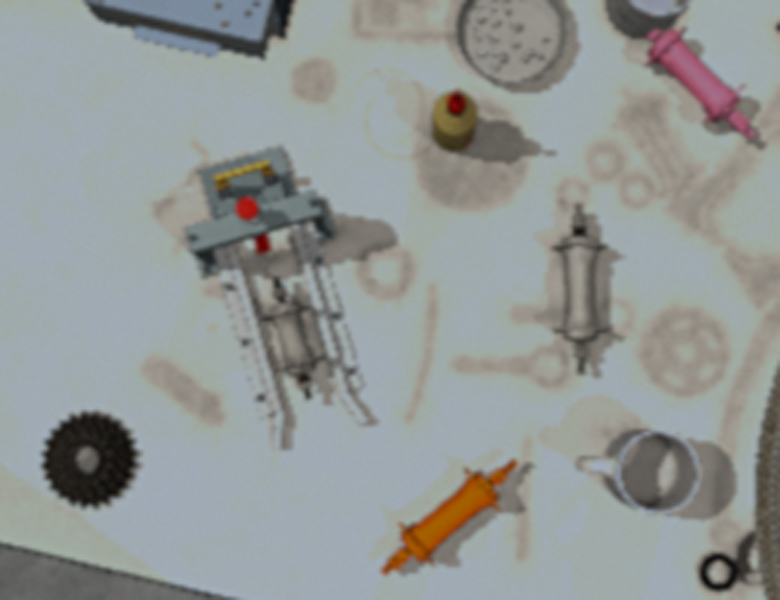

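The grey hub at (383,193) is long and lies on the table, so it is the rear hub. The orange one at (343,272) and the pink one at (424,128) are the decoys. The fixture runs about 14.5° from world +x. Next I'll work out a closer look.

```bash
cat >> h.py <<'E'
from scipy.spatial.transform import Rotation as Ro
def tool():
    s=r.get_state();return s,np.array(s['tool_pos']),Ro.from_quat(s['eef_rot']).as_matrix()
def plan(xy,z,ang):
    """total tool-frame shift before turning and yaw turns so tool x is at world angle ang deg"""
    s,p,T=tool();d=T.T@(np.array([*xy,z])-p);a=np.degrees(np.arctan2(T[1,0],T[0,0]))
    da=(ang-a+90)%180-90
    print('t',round(s['clock'],2),'p',p.round(4),'ang',a.round(2),'shift mm',(d*1e3).round(1),'yaw turns',round(-da/360,4),'rows>=',round(max(np.linalg.norm(d)/.05,abs(da)/8.59),1),'F',np.round(s['contact_force'],1),'open',round(s['opening'],3))
E
python3 - <<'E'
from h import *
s,p,T=tool();c=r.get_calibration('wrist');C=-np.array(c['R']).T@c['t']
print('cam in tool',T.T@(C-p)); print(np.array(c['R'])@T)
plan((.50,.15),.26,104.5)
E
```

```text
cam in tool [-0.00023679 -0.06891908 -0.14695205]
[[ 9.99998896e-01 -1.29020558e-03  7.36508899e-04]
 [ 1.44235026e-03  9.61946029e-01 -2.73235716e-01]
 [-3.55951566e-04  2.73236477e-01  9.61946828e-01]]
t 0.55 p [0.2802 0.5587 0.2388] ang 63.37 shift mm [-266.8  379.7  -21.3] yaw turns -0.1143 rows>= 9.3 F [ 0.5  0.5 -0.5] open 0.999
```

```bash
python3 -m jog '[[-0.027,0.038,-0.002,0,0],[-0.027,0.038,-0.002,0,0],[-0.027,0.038,-0.002,0,0],[-0.027,0.038,-0.002,0,0],[-0.027,0.038,-0.002,0,0],[-0.027,0.038,-0.002,0,0],[-0.027,0.038,-0.002,0,0],[-0.027,0.038,-0.002,0,0],[-0.027,0.038,-0.002,0,0],[-0.027,0.036,-0.002,0,0],[0,0,0,-0.022,0],[0,0,0,-0.023,0],[0,0,0,-0.023,0],[0,0,0,-0.023,0],[0,0,0,-0.023,0],[0,0,0,0,0]]'
python3 - <<'E'
from h import *
s,p,T=tool();c=r.get_calibration('wrist');im=r.snapshot('wrist');cv2.imwrite('pics/w1.png',im[:,:,::-1])
np.savez('w1.npz',im=im,**c)
plan((.5,.15),.26,104.5)
for n,z in(('fixture',.015),('front_hub_center',.03),('rear_hub_center',.03),('lock',.1)):
    for d in r.cut_out(n,'wrist')[:2]:
        v,u=np.nonzero(d['pixels']);P=back(c,np.c_[u,v],z)[:,:2];w,V=np.linalg.eigh(np.cov(P.T))
        print(n,round(d['score'],2),np.round(d['rect']),P.mean(0).round(4),np.degrees(np.arctan2(V[1,1],V[0,1])).round(1))
E
```

```text
clock: 2.15
tool_pos: [0.4971, 0.1478, 0.2588]
eef_rot: [0.613, 0.79, 0.0, -0.0]
contact_force: [0.6, 0.1, -0.1]
opening: 0.998
t 2.2 p [0.4971 0.1478 0.2588] ang 104.22 shift mm [ 1.4  3.4 -1.2] yaw turns -0.0008 rows>= 0.1 F [-0.2  0.4 -0.5] open 0.999
fixture 0.83 [250. 111. 385. 389.] [0.6041 0.1708] -165.4
front_hub_center 0.59 [290. 153. 338. 265.] [0.542  0.1541] -165.6
front_hub_center 0.36 [251. 111. 384. 387.] [0.5984 0.1697] -165.4
rear_hub_center 0.67 [  6. 104.  73. 258.] [ 0.5859 -0.1412] 177.4
rear_hub_center 0.55 [120.   2. 227.  42.] [ 0.3884 -0.0302] 117.0
lock 0.94 [307. 299. 331. 387.] [0.6744 0.1901] -166.0
```

View pics/w1.png

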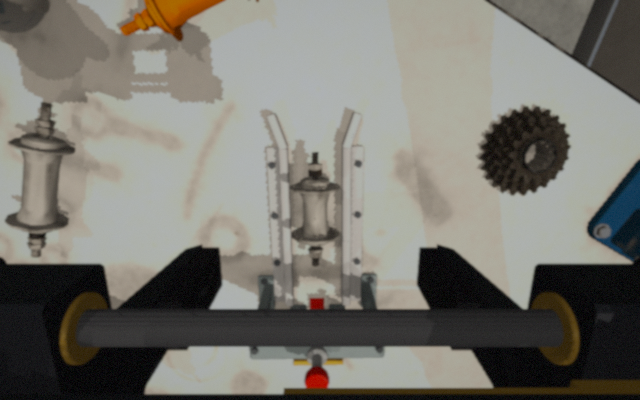

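The wrist view shows the fixture straight ahead. The rails run from about (275,148) to (290,305) and (352,148) to (350,305). The front hub is at (315,208), the red lock at (317,303), its knob at (317,378), and the rear hub at (42,180). Next I'll fit the fixture model to this picture.

```bash
python3 - <<'E'
from h import *
d=np.load('w1.npz');im=d['im'];c={k:d[k] for k in('mtx','R','t')}
np.set_printoptions(suppress=True)
def fr(o,th,P):
    a=np.radians(th);P=np.atleast_2d(P);return np.c_[o[0]+P[:,0]*np.cos(a)-P[:,1]*np.sin(a),o[1]+P[:,0]*np.sin(a)+P[:,1]*np.cos(a),P[:,2]]
# model: bright rail tops vs image: maximize (mean inside rails) using edges; chamfer on canny
g=cv2.cvtColor(im,cv2.COLOR_RGB2GRAY)
E=cv2.Canny(g,40,120);D=cv2.distanceTransform(255-E,cv2.DIST_L2,5)
xs=np.linspace(-.198,-.06,80)
pts=np.vstack([np.c_[xs,np.full(80,y),np.full(80,.015)] for y in(-.04,-.03,.03,.04)]+[np.c_[np.full(15,-.2),s*np.linspace(.03,.04,15),np.full(15,.015)] for s in(1,-1)])
from scipy.optimize import minimize
def cost(v):
    uv=proj(c,fr(v[:2],v[2],pts));return cv2.remap(np.minimum(D,6).astype(np.float32),uv[:,0].astype(np.float32),uv[:,1].astype(np.float32),1).mean()
best=min((minimize(cost,[x,y,t],method='Nelder-Mead',options=dict(initial_simplex=[[x,y,t],[x+.005,y,t],[x,y+.004,t],[x,y,t+1]])) for x in(.655,.67,.685) for y in(.18,.187) for t in(14,15)),key=lambda q:q.fun)
v=best.x;print(v,best.fun)
# lock knob & tip check
k=cv2.inRange(cv2.cvtColor(im,cv2.COLOR_RGB2HSV),(0,150,80),(8,255,255));print('knob',[q for q in cv2.connectedComponentsWithStats(k)[2][1:].tolist() if q[4]>20])
print('pred knob ',proj(c,fr(v[:2],v[2],[[-.019,0,.145]])))
big=cv2.resize(im[90:400,200:430,::-1],None,fx=2.6,fy=1.9);big=cv2.resize(im[100:320,230:400,::-1],None,fx=2.7,fy=2.7,interpolation=cv2.INTER_CUBIC)
for u,w in proj(c,fr(v[:2],v[2],pts)): cv2.circle(big,(int((u+.5-230)*2.7),int((w+.5-100)*2.7)),1,(0,255,0),-1)
cv2.imwrite('pics/fit1.png',big)
E
```

```text
[ 0.66829826  0.17895523 15.13799516] 1.0169380903244019
knob [[310, 299, 14, 10, 122], [306, 368, 22, 21, 378]]
pred knob  [[305.5963537  369.20909876]]
```

View pics/fit1.png

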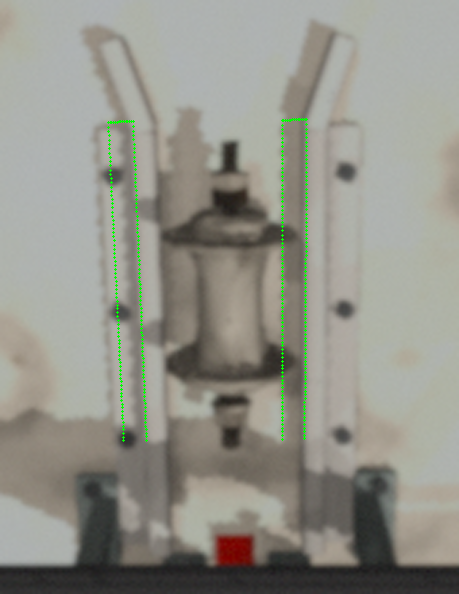

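```bash
python3 - <<'E'
from h import *
d=np.load('w1.npz');im=d['im'];c={k:d[k] for k in('mtx','R','t')}
np.set_printoptions(suppress=True)
def fr(o,th,P):
    a=np.radians(th);P=np.atleast_2d(P);return np.c_[o[0]+P[:,0]*np.cos(a)-P[:,1]*np.sin(a),o[1]+P[:,0]*np.sin(a)+P[:,1]*np.cos(a),P[:,2]]
U=lambda x,y:(x/2.7+230-.5,y/2.7+100-.5)
obs=[U(158,125),U(133,125),U(305,125),U(328,125)];mod=[[-.2,.03,.015],[-.2,.04,.015],[-.2,-.03,.015],[-.2,-.04,.015]]
mod=[[-.2,-.03,.015],[-.2,-.04,.015],[-.2,.03,.015],[-.2,.04,.015]]
from scipy.optimize import least_squares
def tocal(v):
    m=proj(c,fr(v[:2],v[2],mod));res=(m-obs).ravel().tolist()
    # lines inner at v=290
    for s,u0 in((-1,U(170,515)),(1,U(303,515))):
        q=proj(c,fr(v[:2],v[2],[[-.08,s*.03,.015],[-.03,s*.03,.015]]));t=(u0[1]-q[0,1])/(q[1,1]-q[0,1]);res.append(q[0,0]+t*(q[1,0]-q[0,0])-u0[0])
    k=proj(c,fr(v[:2],v[2],[[-.019,0,.142]]))[0];res+=[k[0]-316.8]
    l=proj(c,fr(v[:2],v[2],[[-.045,0,.06]]))[0];res+=[l[0]-316.8]
    return res
q=least_squares(tocal,[.67,.187,14.5]);v=q.x;print(v,np.round(q.fun,1))
np.save('fix.npy',v)
for z in(.135,.142,.148):print(proj(c,fr(v[:2],v[2],[[-.019,0,z]])))
g=lambda pts:proj(c,fr(v[:2],v[2],pts))
big=cv2.resize(im[100:390,220:410,::-1],None,fx=2,fy=2,interpolation=cv2.INTER_CUBIC)
xs=np.linspace(-.2,-.01,90)
for y in(-.04,-.03,.03,.04):
  for u,w in g(np.c_[xs,np.full(90,y),np.full(90,.015)]): cv2.circle(big,(int((u+.5-220)*2),int((w+.5-100)*2)),0,(0,255,0),-1)
for x,h in((-.032,.112),(-.006,.112)):
  for u,w in g(np.c_[np.full(90,x),np.linspace(-.066,.066,90),np.full(90,h)]): cv2.circle(big,(int((u+.5-220)*2),int((w+.5-100)*2)),0,(255,0,0),-1)
cv2.imwrite('pics/fit2.png',big)
ct=r.get_calibration('top');t=cv2.imread('pics/top0.png');big=cv2.resize(t[130:260,230:330],None,fx=4.5,fy=4.5,interpolation=cv2.INTER_CUBIC)
def dr(P,col):
  for u,w in proj(ct,fr(v[:2],v[2],P)): cv2.circle(big,(int((u+.5-230)*4.5),int((w+.5-130)*4.5)),1,col,-1)
for y in(-.04,-.03,.03,.04): dr(np.c_[xs,np.full(90,y),np.full(90,.015)],(0,255,0))
for x in(-.032,-.006): dr(np.c_[np.full(90,x),np.linspace(-.066,.066,90),np.full(90,.112)],(255,0,0))
dr([[-.019,0,.152]],(255,0,255)); dr(np.c_[np.full(90,.068),np.linspace(-.05,.05,90),np.full(90,.0)],(255,0,0))
cv2.imwrite('pics/fit3.png',big)
E
```

```text
[ 0.66749813  0.18855108 15.14304129] [-0.4  0.3 -0.4  0.4  0.2 -0.3  0.9 -0.4  0.2  0.  -0.3 -0.1]
[[316.52816088 362.77212706]]
[[316.46918236 368.31537445]]
[[316.41658601 373.2587761 ]]
```

View pics/fit2.png

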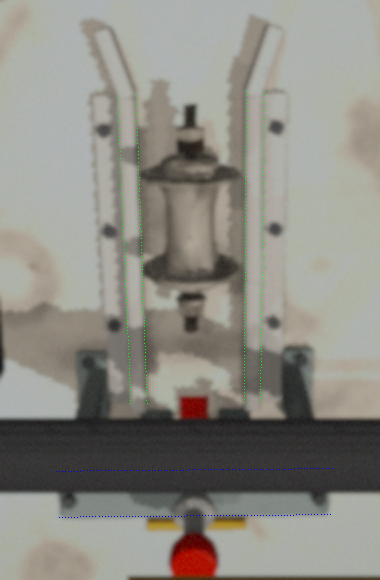

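View pics/fit3.png

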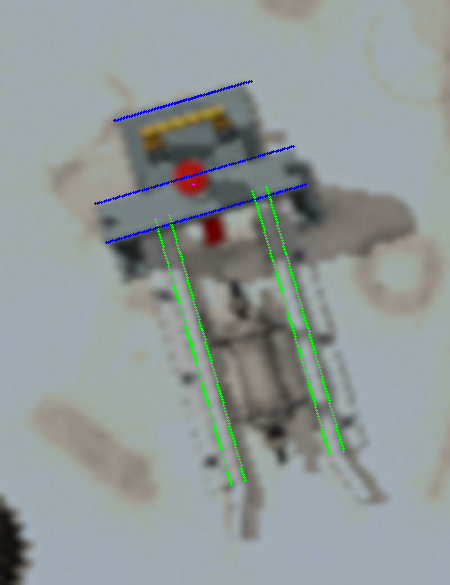

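The rail fit is good to a few mm in the wrist view, but the top view disagrees by roughly 5 mm. I'll refine it once the front hub is out, since gripping the front hub doesn't depend on it. Both cameras put that hub at (0.542, 0.154).

```bash
python3 - <<'E'
from h import *
plan((.543,.154),.018,104.5)
E
```

```text
t 2.4 p [0.497  0.148  0.2588] ang 104.31 shift mm [ -5.5  46.  240.8] yaw turns -0.0005 rows>= 4.9 F [ 0.   0.3 -0.4] open 1.004
```

```bash
python3 -m jog '[[-0.003,0.023,0.02,0,0],[-0.003,0.023,0.03,0,0],[0,0,0.04,0,0],[0,0,0.04,0,0],[0,0,0.03,0,0],[0,0,0.02,0,0],[0,0,0,0,0]]'
python3 - <<'E'
from h import *
c=r.get_calibration('wrist');im=r.snapshot('wrist');cv2.imwrite('pics/w2.png',im[:,:,::-1])
plan((.543,.154),.018,104.5)
for d in r.cut_out('front_hub_center','wrist')[:1]:
        v,u=np.nonzero(d['pixels']);P=back(c,np.c_[u,v],.03)[:,:2];w,V=np.linalg.eigh(np.cov(P.T))
        print(round(d['score'],2),np.round(d['rect']),P.mean(0).round(4),np.degrees(np.arctan2(V[1,1],V[0,1])).round(1))
E
```

```text
clock: 3.1
tool_pos: [0.5413, 0.153, 0.0762]
eef_rot: [0.613, 0.79, -0.002, -0.001]
contact_force: [0.3, -0.3, 0.7]
opening: 1.0
t 3.15 p [0.5424 0.1536 0.0779] ang 104.4 shift mm [ 0.3  0.8 59.9] yaw turns -0.0003 rows>= 1.2 F [ 0.4  0.8 -0.4] open 1.001
0.69 [271. 116. 370. 308.] [0.5395 0.1532] -165.2
```

View pics/w2.png

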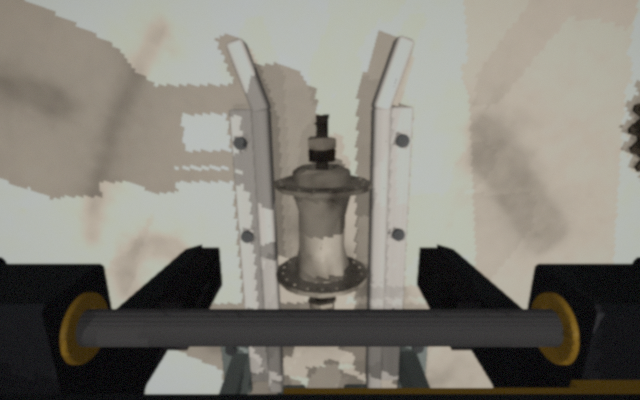

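The hub sits centred between the open fingers, with its flanges at (322,185) and (322,272). I'll descend and grip.

```bash
python3 -m jog '[[0,0.001,0.03,0,0],[0,0,0.02,0,0],[0,0,0.01,0,0],[0,0,0,0,0],[0,0,0,0,1],[0,0,0,0,1],[0,0,0,0,1],[0,0,0,0,1],[0,0,0,0,1],[0,0,0,0,1],[0,0,0,0,1],[0,0,0,0,1]]' 25
```

```text
clock: 4.4
tool_pos: [0.544, 0.1539, 0.0187]
eef_rot: [0.613, 0.79, 0.0, -0.0]
contact_force: [-0.7, 1.5, -1.1]
opening: 0.3
```

```bash
python3 -m jog '[[0,0,-0.02,0,1],[0,0,-0.03,0,1],[0,0,-0.04,0,1],[0,0,-0.03,0,1],[0.03,0,0,0,1],[0.04,0,0,0,1],[0.04,0,0,0,1],[0.03,0.03,0,0,1],[0.03,0.03,0,0,1],[0.02,0.03,0,0,1],[0.02,0.02,0,0,1],[0,0,0,0,1],[0,0,0,0,1]]'
python3 - <<'E'
from h import *
im=r.snapshot('side');cv2.imwrite('pics/s1.png',im[:,:,::-1])
plan((.60,.385),.0195,104.5)
E
```

```text
clock: 5.7
tool_pos: [0.5972, 0.3842, 0.1374]
eef_rot: [0.612, 0.79, -0.001, -0.0]
contact_force: [0.0, -0.8, -3.4]
opening: 0.273
t 5.75 p [0.5973 0.3832 0.1376] ang 104.42 shift mm [  1.4   3.3 118.1] yaw turns -0.0002 rows>= 2.4 F [-0.8 -1.  -3.1] open 0.278
```

View pics/s1.png

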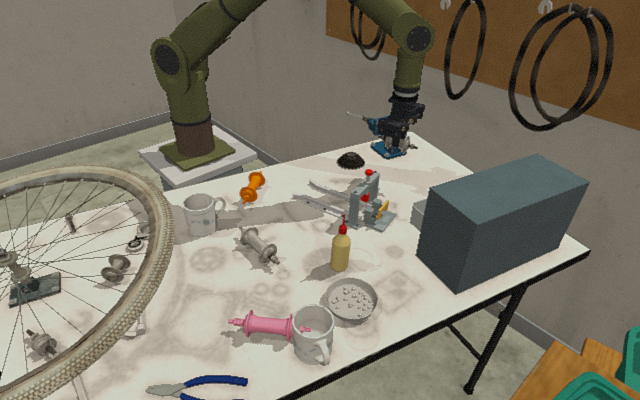

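The rails are empty and the hub is in the gripper at about (405,147), with a wrist load of about -3 N. I'll lower it onto the open table.

```bash
python3 -m jog '[[0,0,0.03,0,1],[0,0,0.04,0,1],[0,0,0.03,0,1],[0,0,0.01,0,1],[0,0,0.004,0,1],[0,0,0.002,0,1],[0,0,0,0,1]]'
python3 - <<'E'
from h import *
plan((.60,.385),.0187,104.5)
E
```

```text
clock: 6.45
tool_pos: [0.5992, 0.3851, 0.0244]
eef_rot: [0.613, 0.79, 0.001, 0.0]
contact_force: [1.3, 0.3, -2.4]
opening: 0.274
t 6.45 p [0.5992 0.3851 0.0244] ang 104.39 shift mm [-0.3  0.7  5.7] yaw turns -0.0003 rows>= 0.1 F [ 1.3  0.3 -2.4] open 0.274
```

```bash
python3 -m jog '[[0,0,0.002,0,1],[0,0,0.002,0,1],[0,0,0.001,0,1],[0,0,0.001,0,1],[0,0,0,0,1]]'
```

```text
clock: 6.95
tool_pos: [0.599, 0.3851, 0.0199]
eef_rot: [0.613, 0.79, 0.001, 0.0]
contact_force: [-3.3, -3.7, 12.3]
opening: 0.277
```

The hub is on the table (+12 N), so I'll open the fingers gradually.

```bash
python3 -m jog '[[0,0,-0.001,0,0.7],[0,0,0,0,0.68],[0,0,0,0,0.66],[0,0,0,0,0.63],[0,0,0,0,0.6],[0,0,0,0,0.5],[0,0,0,0,0.3],[0,0,0,0,0],[0,0,0,0,0],[0,0,0,0,0],[0,0,-0.02,0,0],[0,0,-0.03,0,0],[0,0,-0.04,0,0],[0,0,-0.04,0,0],[0,0,0,0,0]]'
python3 - <<'E'
from h import *
c=r.get_calibration('wrist');im=r.snapshot('wrist');cv2.imwrite('pics/w3.png',im[:,:,::-1])
for d in r.cut_out('front_hub_center','wrist')[:1]:
        v,u=np.nonzero(d['pixels']);P=back(c,np.c_[u,v],.03)[:,:2];w,V=np.linalg.eigh(np.cov(P.T))
        print(round(d['score'],2),np.round(d['rect']),P.mean(0).round(4),np.degrees(np.arctan2(V[1,1],V[0,1])).round(1))
plan((.585,-.142),.2,87.6)
plan((.46,.13),.26,104.6)
E
```

```text
clock: 8.45
tool_pos: [0.6017, 0.3877, 0.1563]
eef_rot: [0.613, 0.79, 0.007, 0.001]
contact_force: [0.0, 0.6, 0.9]
opening: 1.003
0.61 [281. 103. 348. 264.] [0.5975 0.3838] -165.2
t 8.55 p [0.5991 0.3852 0.1505] ang 104.4 shift mm [-507.  -144.6  -50.8] yaw turns 0.0467 rows>= 10.6 F [-0.3  0.  -0.4] open 1.005
t 8.55 p [0.5991 0.3852 0.1505] ang 104.4 shift mm [-212.4 -197.8 -110.5] yaw turns -0.0006 rows>= 6.2 F [-0.3  0.  -0.4] open 1.005
```

View pics/w3.png

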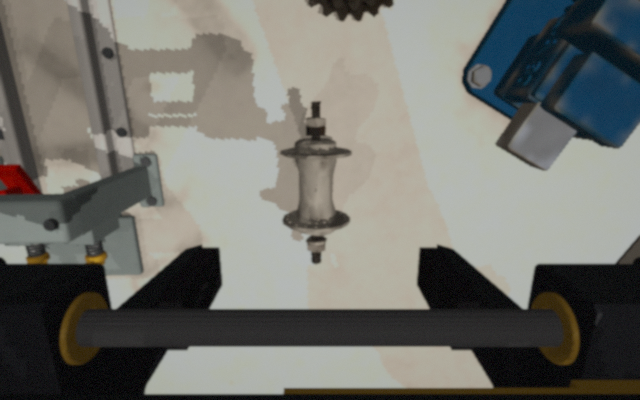

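The front hub lies on its side at (315,185) in the picture, at world (0.598, 0.384), about 0.2 m to the side of the channel. On the way to the rear hub I'll look at the empty rails.

```bash
python3 - <<'E'
from h import *
plan((.513,.147),.2,104.6)
E
python3 -m jog '[[-0.01,-0.03,-0.04,0,0],[-0.03,-0.04,-0.02,0,0],[-0.04,-0.03,0,0,0],[-0.05,-0.02,0,0,0],[-0.05,-0.02,0,0,0],[-0.03,-0.006,0,0,0],[0,0,0,0,0],[0,0,0,0,0]]'
python3 - <<'E'
from h import *
c=r.get_calibration('wrist');im=r.snapshot('wrist');cv2.imwrite('pics/w4.png',im[:,:,::-1])
np.savez('w4.npz',im=im,**c)
cv2.imwrite('pics/w4c.png',cv2.resize(im[40:310,220:420,::-1],None,fx=2.2,fy=2.2,interpolation=cv2.INTER_CUBIC))
plan((.585,-.142),.2,87.6)
E
```

```text
t 8.55 p [0.5991 0.3852 0.1505] ang 104.4 shift mm [-209.2 -142.5  -50.3] yaw turns -0.0006 rows>= 5.2 F [-0.3  0.  -0.4] open 1.005
clock: 9.35
tool_pos: [0.5126, 0.1551, 0.205]
eef_rot: [0.613, 0.79, -0.0, -0.0]
contact_force: [0.2, -0.3, 0.2]
opening: 1.001
t 9.4 p [0.5126 0.1567 0.2052] ang 104.46 shift mm [-307.3   -4.5    4.8] yaw turns 0.0468 rows>= 6.1 F [ 1.1  0.8 -0.1] open 0.998
```

View pics/w4.png

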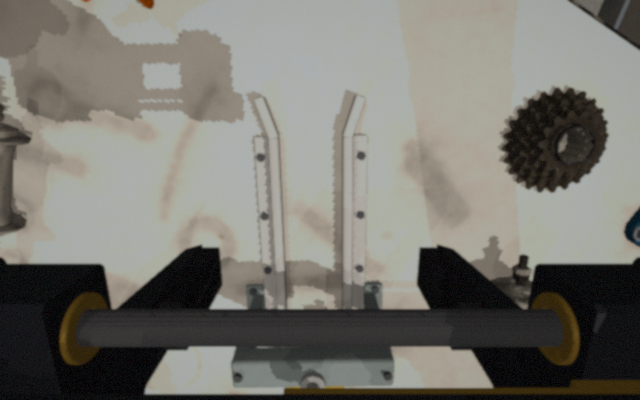

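View pics/w4c.png

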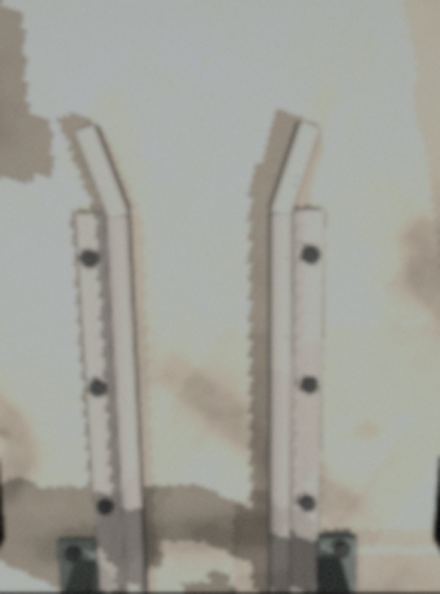

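The rails are empty. Three screw pairs show on the feet at crop positions (90,258)/(310,254), (98,387)/(308,384) and (106,506)/(307,502). They are symmetric about the channel, so I'll get the axis from them and check it with the rail-top edges.

```bash
python3 - <<'E'
from h import *
np.set_printoptions(suppress=True,precision=4)
d=np.load('w4.npz');c={k:d[k] for k in('mtx','R','t')}
U=lambda a:np.array(a,float)/2.2+[220,40]-.5+.5/2.2
L=U([(90,258),(98,387),(106,506)]);Rr=U([(310,254),(308,384),(307,502)])
for z in(.004,.007):
    a=back(c,L,z)[:,:2];b=back(c,Rr,z)[:,:2];m=(a+b)/2;dv=m[2]-m[0]
    print(z,m.tolist(),np.degrees(np.arctan2(dv[1],dv[0])),'sep',np.linalg.norm(a-b,axis=1),'across ang',np.degrees(np.arctan2(*(b-a).mean(0)[::-1])), [np.degrees(np.arctan2(*(q[2]-q[0])[::-1])) for q in(a,b)])
tp=[(128,212),(272,212),(105,212),(295,212),(145,540),(272,540)]
P=back(c,U(tp),.015)[:,:2];print(P)
for i,j in((0,1),(2,3),(4,5)):print('mid',(P[i]+P[j])/2,np.linalg.norm(P[i]-P[j]))
# bridge plate rear edge corners z .112: pixels(233,386),(394,386) front (236,347)?
Q=back(c,[(233,386),(394,385)],.100)[:,:2];print('bridge far lower edge',Q,Q.mean(0),np.linalg.norm(Q[0]-Q[1]))
Q=back(c,[(233,375),(394,375)],.112)[:,:2];print(Q,Q.mean(0),np.linalg.norm(Q[0]-Q[1]))
E
```

```text
0.004 [[0.4955682725629147, 0.14102980831732523], [0.5537155418629056, 0.1570074237557002], [0.6118390204511945, 0.17334055703989393]] 15.530203875056124 sep [0.0978 0.0977 0.0977] across ang 105.46278004840956 [np.float64(15.540307635938591), np.float64(15.52006845593634)]
0.007 [[0.4951395264555698, 0.14099586315710722], [0.5527856779523235, 0.15683578223164876], [0.6104082437676255, 0.17302815527086646]] 15.530203875056124 sep [0.0969 0.0969 0.0969] across ang 105.46278004840956 [np.float64(15.540307635938566), np.float64(15.520068455936334)]
[[0.4835 0.1069]
 [0.4683 0.166 ]
 [0.4859 0.0974]
 [0.4659 0.1754]
 [0.6321 0.1484]
 [0.617  0.2071]]
mid [0.4759 0.1364] 0.061035198403378774
mid [0.4759 0.1364] 0.08053255374752141
mid [0.6246 0.1778] 0.06061411872673241
bridge far lower edge [[0.6901 0.1233]
 [0.6546 0.2568]] [0.6724 0.1901] 0.13815246511196239
[[0.6678 0.122 ]
 [0.6353 0.2481]] [0.6516 0.1851] 0.1303038116403486
```

The fixture fit is now consistent: axis 15.5°, origin about (0.6686, 0.1896). Next, the rear hub.

```bash
python3 -m jog '[[-0.03,0,0,0,0],[-0.045,0,0,0,0],[-0.05,0,0,0,0],[-0.05,0,0,0,0],[-0.05,0,0,0,0],[-0.05,-0.002,0,0,0],[-0.032,-0.002,0,0,0],[0,0,0.02,0.023,0],[0,0,0.03,0.024,0],[0,0,0.03,0,0],[0,0,0,0,0],[0,0,0,0,0]]'
python3 - <<'E'
from h import *
c=r.get_calibration('wrist');im=r.snapshot('wrist');cv2.imwrite('pics/w5.png',im[:,:,::-1])
for d in r.cut_out('rear_hub_center','wrist')[:1]:
        v,u=np.nonzero(d['pixels']);P=back(c,np.c_[u,v],.03)[:,:2];w,V=np.linalg.eigh(np.cov(P.T))
        print(round(d['score'],2),np.round(d['rect']),P.mean(0).round(4),np.degrees(np.arctan2(V[1,1],V[0,1])).round(1))
plan((.585,-.142),.019,87.6)
E
```

```text
clock: 10.6
tool_pos: [0.586, -0.1408, 0.1254]
eef_rot: [0.721, 0.693, 0.0, -0.001]
contact_force: [0.2, 0.5, 0.3]
opening: 0.999
0.6 [278.  74. 360. 306.] [ 0.5837 -0.1409] 178.9
t 10.7 p [ 0.5869 -0.1417  0.1269] ang 87.62 shift mm [ -0.4  -2.2 107.9] yaw turns 0.0001 rows>= 2.2 F [-1.   0.2 -0.9] open 1.001
```

View pics/w5.png

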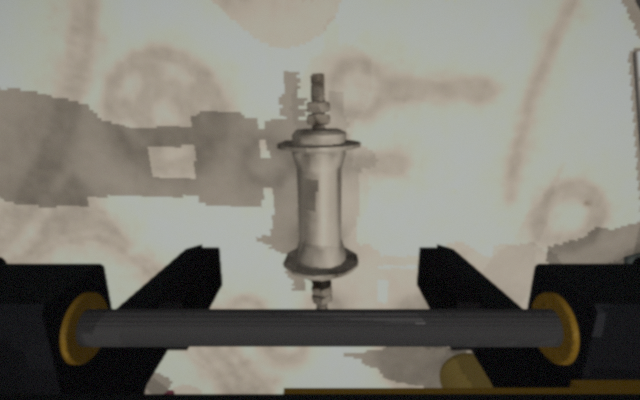

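The rear hub is centred between the fingers: axle ends at (317,75) and (321,305), flanges at (319,145) and (321,265).

```bash
python3 - <<'E'
from h import *
c=r.get_calibration('wrist')
a=back(c,[(317.5,75),(321.5,300)],.028)[:,:2];print(a,np.degrees(np.arctan2(*(a[1]-a[0])[::-1])))
f=back(c,[(319,144),(321,262)],.05)[:,:2];print(f,f.mean(0),np.degrees(np.arctan2(*(f[1]-f[0])[::-1])))
E
```

```text
[[ 0.50043889 -0.14001488]
 [ 0.66512545 -0.14375416]] -1.3007031097323907
[[ 0.54244955 -0.14072374]
 [ 0.62259048 -0.14259339]] [ 0.58252001 -0.14165857] -1.3364396663932758
```

```bash
python3 -m jog '[[0,-0.002,0.03,-0.003,0],[0,0,0.04,0,0],[0,0,0.025,0,0],[0,0,0.012,0,0],[0,0,0,0,0],[0,0,0,0,1],[0,0,0,0,1],[0,0,0,0,1],[0,0,0,0,1],[0,0,0,0,1],[0,0,0,0,1],[0,0,0,0,1],[0,0,0,0,1]]' 35
python3 - <<'E'
from h import *
plan((.5241,.1495),.12,105.5)
E
```

```text
clock: 12.0
tool_pos: [0.5835, -0.142, 0.0185]
eef_rot: [0.715, 0.699, 0.0, -0.0]
contact_force: [-0.0, 1.0, 1.6]
opening: 0.375
t 12.0 p [ 0.5835 -0.142   0.0185] ang 88.64 shift mm [ 290.1  -66.3 -101.3] yaw turns -0.0468 rows>= 6.3 F [-0.   1.   1.6] open 0.375
```

Gripped at 33 mm. I'll lift, turn to the channel direction and carry it over.

```bash
python3 -m jog '[[0,0,-0.02,0,1],[0,0,-0.03,0,1],[0,0,-0.03,-0.015,1],[0,0,-0.01,-0.016,1],[0.02,0,0,-0.016,1],[0.03,0.003,0,0,1],[0.04,0.003,0,0,1],[0.04,0.003,0,0,1],[0.04,0.003,0,0,1],[0.04,0.003,0,0,1],[0.04,0,0,0,1],[0.03,0,0,0,1],[0.01,0,0,0,1],[0,0,0,0,1],[0,0,0,0,1]]'
python3 - <<'E'
from h import *
plan((.5193,.1482),.06,105.5)
c=r.get_calibration('wrist');im=r.snapshot('wrist');cv2.imwrite('pics/w6.png',im[:,:,::-1])
E
```

```text
clock: 13.5
tool_pos: [0.5224, 0.1391, 0.1081]
eef_rot: [0.606, 0.796, -0.001, 0.0]
contact_force: [0.3, -0.1, -3.2]
opening: 0.376
t 13.5 p [0.5224 0.1391 0.1081] ang 105.43 shift mm [ 9.7 -0.5 48.1] yaw turns -0.0002 rows>= 1.0 F [ 0.3 -0.1 -3.2] open 0.376
```

View pics/w6.png

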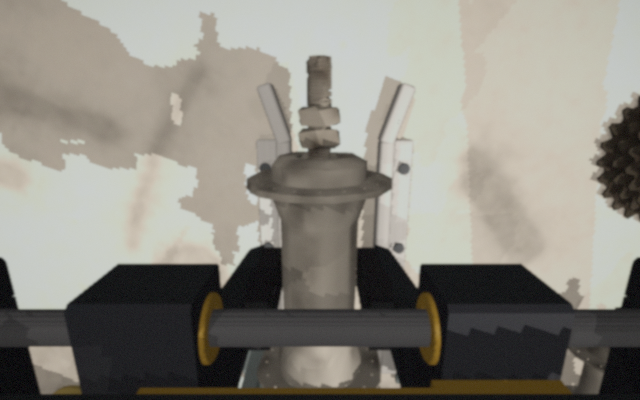

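The hub is over the rails but about 10 mm off to one side: axle at (318,90), channel middle at about (330,150). I'll correct that and lower part way.

```bash
python3 -m jog '[[0.005,0,0.01,0,1],[0.005,0,0.02,0,1],[0,0,0.02,0,1],[0,0,0.008,0,1],[0,0,0,0,1],[0,0,0,0,1]]'
python3 - <<'E'
from h import *
plan((.5193,.1482),.019,105.5)
c=r.get_calibration('wrist');im=r.snapshot('wrist');cv2.imwrite('pics/w7.png',im[:,:,::-1]);np.savez('w7.npz',im=im,**c)
im=r.snapshot('side');cv2.imwrite('pics/s7.png',cv2.resize(im[150:260,270:420,::-1],None,fx=4,fy=4))
E
```

```text
clock: 14.15
tool_pos: [0.5198, 0.1505, 0.0507]
eef_rot: [0.605, 0.796, 0.0, 0.0]
contact_force: [0.7, -0.0, -2.4]
opening: 0.376
t 14.15 p [0.5198 0.1505 0.0507] ang 105.49 shift mm [-2.1 -1.1 31.7] yaw turns -0.0 rows>= 0.6 F [ 0.7 -0.  -2.4] open 0.376
```

View pics/w7.png

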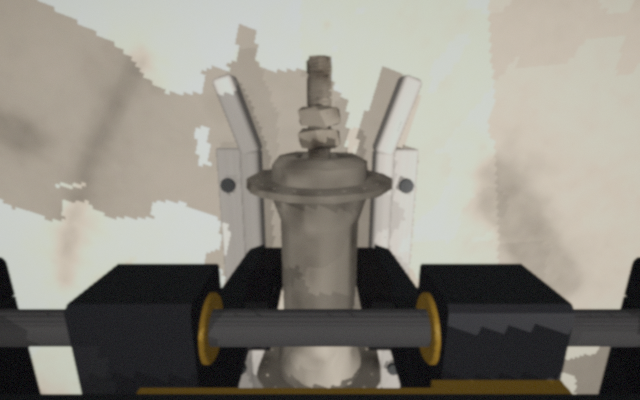

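View pics/s7.png

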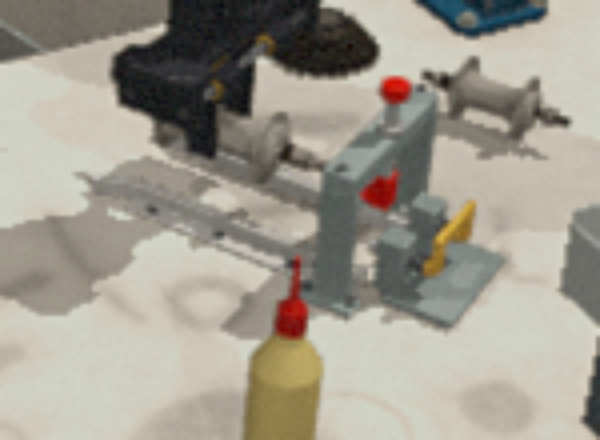

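The screws at (228,185)/(405,186) give a channel middle of u=316.5 against the axle at 319, so I need about -1.7 mm. The side view shows the hub clear of the bridge and the lock. I'll correct that and lower in steps.

```bash
python3 -m jog '[[-0.0017,-0.001,0.01,0,1],[0,0,0.01,0,1],[0,0,0.006,0,1],[0,0,0.003,0,1],[0,0,0,0,1]]'
```

```text
clock: 14.75
tool_pos: [0.5186, 0.149, 0.0209]
eef_rot: [0.605, 0.796, -0.0, -0.0]
contact_force: [0.4, -0.6, -2.4]
opening: 0.374
```

```bash
python3 -m jog '[[0,0,0.001,0,1],[0,0,0.001,0,1],[0,0,0,0,1],[0,0,0,0,0.6],[0,0,0,0,0.55],[0,0,0,0,0.5],[0,0,0,0,0.3],[0,0,0,0,0],[0,0,0,0,0],[0,0,0,0,0],[0,0,0,0,0]]'
```

```text
clock: 15.85
tool_pos: [0.519, 0.1491, 0.0195]
eef_rot: [0.605, 0.796, 0.0, -0.0]
contact_force: [0.4, -0.3, 0.5]
opening: 0.931
```

```bash
python3 -m jog '[[0,0,-0.02,0,0],[0,0,-0.03,0,0],[0,0,-0.03,0,0],[0,-0.02,-0.02,0,0],[0,-0.03,0,0,0.5],[0,-0.03,0,0,1],[0,-0.025,0,0,1],[0,-0.015,0,0,1],[0,0,0,0,1],[0,0,0,0,1]]'
python3 - <<'E'
from h import *
plan((.5193,.1482),.019,105.5)
c=r.get_calibration('wrist');im=r.snapshot('wrist');cv2.imwrite('pics/w8.png',im[:,:,::-1]);np.savez('w8.npz',im=im,**c)
im=r.snapshot('top');cv2.imwrite('pics/t8.png',cv2.resize(im[130:260,230:350,::-1],None,fx=4.5,fy=4.5))
E
```

```text
clock: 16.85
tool_pos: [0.4043, 0.1174, 0.1196]
eef_rot: [0.605, 0.796, 0.001, 0.0]
contact_force: [-0.3, 0.7, 1.0]
opening: 0.478
t 16.85 p [0.4043 0.1174 0.1196] ang 105.55 shift mm [ -1.2 118.9 100.8] yaw turns 0.0001 rows>= 3.1 F [-0.3  0.7  1. ] open 0.478
```

View pics/w8.png

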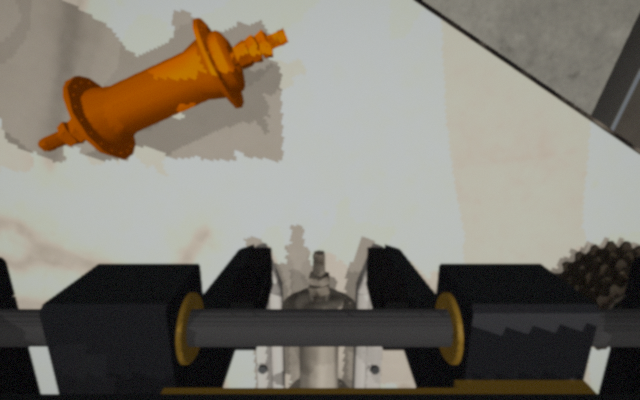

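View pics/t8.png

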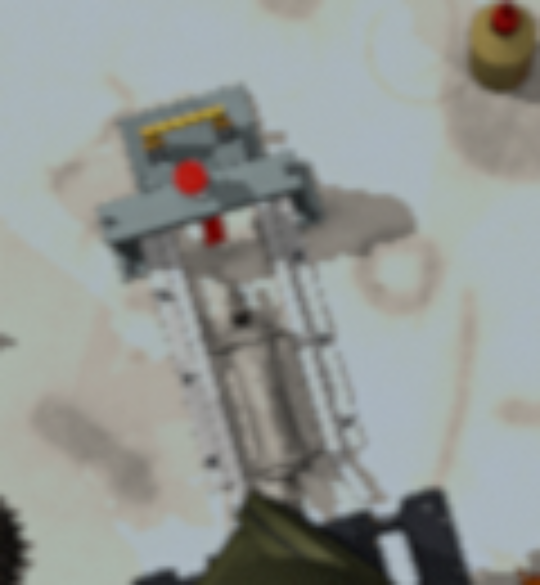

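The hub lies along the rails. Its trailing axle end is at (319,252) in the wrist view, so I'll measure its gap to the fingers.

```bash
python3 - <<'E'
from h import *
d=np.load('w8.npz');c={k:d[k] for k in('mtx','R','t')}
s,p,T=tool();print(p,T[:,0])
for z in(.028,.032):
    X=back(c,[(319,252)],z)[0];f=X[:2]-[.6686,.1896];a=np.radians(15.5)
    print(X.round(4),'tool',((X-p)@T).round(4),'fix',f@[np.cos(a),np.sin(a)],f@[-np.sin(a),np.cos(a)])
f=p[:2]-[.6686,.1896];print(f@[np.cos(a),np.sin(a)],f@[-np.sin(a),np.cos(a)])
E
```

```text
[0.40492643 0.11756945 0.11950984] [-2.67542186e-01  9.63545917e-01  6.66627086e-04]
[0.4376 0.1255 0.028 ] tool [-0.0011  0.0334  0.0916] fix -0.23975753286601914 -2.3261971887580946e-05
[0.4359 0.125  0.032 ] tool [-0.0011  0.0317  0.0876] fix -0.2414977482124805 -2.277056857637877e-05
-0.2733332092404243 0.00105286923010052
```

The gap to the fingers is about 24 mm. I'll close fully, descend behind the axle end and approach.

```bash
python3 -m jog '[[-0.001,0,0.03,0,1],[0,0,0.04,0,1],[0,0,0.025,0,1],[0,0,0.012,0,1],[0,0,0,0,1],[0,0,0,0,1],[0,0.006,0,0,1],[0,0.006,0,0,1],[0,0.004,0,0,1],[0,0.003,0,0,1],[0,0.003,0,0,1],[0,0.003,0,0,1],[0,0.003,0,0,1],[0,0.003,0,0,1],[0,0.003,0,0,1]]' 40
python3 - <<'E'
from h import *
s,p,T=tool();a=np.radians(15.5);f=p[:2]-[.6686,.1896];print(p,f@[np.cos(a),np.sin(a)],f@[-np.sin(a),np.cos(a)],s['contact_force'].round(1))
im=r.snapshot('side');cv2.imwrite('pics/s9.png',cv2.resize(im[130:260,250:420,::-1],None,fx=4,fy=4))
E
```

```text
clock: 18.45
tool_pos: [0.445, 0.123, 0.0553]
eef_rot: [0.605, 0.796, -0.001, 0.007]
contact_force: [-0.3, 0.3, -0.1]
opening: 0.005
[0.44495283 0.12303739 0.0552735 ] -0.23330131076107016 -0.004374653308352627 [-0.3  0.3 -0.1]
```

View pics/s9.png

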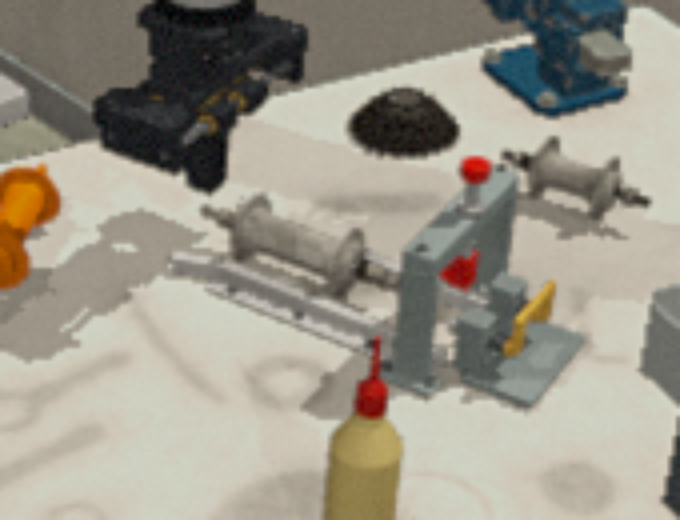

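The tip stopped at z=0.055 instead of 0.0125, with no contact force, so the arm hit a kinematic limit. The fingers are above the axle. I'll check the joints.

```bash
python3 - <<'E'
from h import *
s,p,T=tool();q=np.array(s['q']);lo=[-3.01,-.46,-1.47,.13,-1,.04,-2.66];hi=[3.01,2.08,1.51,2.56,4.14,2.09,2.66]
print(q.round(3));print((q-lo).round(3));print((hi-q).round(3));print(T.round(4))
E
```

```text
[-0.189  0.847 -0.308  2.181  1.08   0.275  0.382]
[2.821 1.307 1.162 2.051 2.08  0.235 3.042]
[3.199 1.233 1.818 0.379 3.06  1.815 2.278]
[[-0.2665  0.9638  0.0098]
 [ 0.9638  0.2665 -0.0097]
 [-0.012   0.0069 -0.9999]]
```

No joint is at its range end. Joint 6 is small (0.275), near the wrist singularity, so the rows were speed-limited and cut short. I'll back off and descend slowly to see if it gets through.

```bash
python3 -m jog '[[0,-0.01,0,0,1],[0,-0.01,0,0,1],[0,-0.01,0,0,1],[0,-0.005,0,0,1],[0.002,0,0.005,0,1],[0.002,0,0.005,0,1],[0,0,0.005,0,1],[0,0,0.005,0,1],[0,0,0,0,1],[0,0,0,0,1]]'
python3 - <<'E'
from h import *
s,p,T=tool();a=np.radians(15.5);f=p[:2]-[.6686,.1896];print(p,f@[np.cos(a),np.sin(a)],f@[-np.sin(a),np.cos(a)],s['contact_force'].round(1));print(s['q'].round(3),T[:,2])
E
```

```text
clock: 19.5
tool_pos: [0.4102, 0.1173, 0.035]
eef_rot: [0.606, 0.796, -0.001, 0.007]
contact_force: [0.8, 0.5, -0.0]
opening: 0.008
[0.41015086 0.11728489 0.03504407] -0.26837483332138745 -0.0006175093309746249 [ 0.8  0.5 -0. ]
[-0.259  0.881 -0.221  2.29   1.689  0.184 -0.251] [ 0.00894587 -0.00982376 -0.99991173]
```

That works when slow: z=0.035 now, laterally on axis. I'll continue down.

```bash
python3 -m jog '[[0,0.001,0.003,0,1],[0,0.001,0.003,0,1],[0,0.001,0.003,0,1],[0,0.001,0.003,0,1],[0,0.001,0.003,0,1],[0,0.001,0.003,0,1],[0,0,0.002,0,1],[0,0,0,0,1]]'
python3 - <<'E'
from h import *
s,p,T=tool();a=np.radians(15.5);f=p[:2]-[.6686,.1896];print(p,f@[np.cos(a),np.sin(a)],f@[-np.sin(a),np.cos(a)],s['contact_force'].round(1));print(s['q'].round(3),T[:,2])
E
```

```text
clock: 20.3
tool_pos: [0.416, 0.1186, 0.0148]
eef_rot: [0.606, 0.796, -0.001, 0.006]
contact_force: [-0.2, -0.6, 1.1]
opening: 0.008
[0.41600226 0.11859517 0.01478583] -0.2623860867542316 -0.0009186073514208665 [-0.2 -0.6  1.1]
[-0.22   0.932 -0.282  2.271  1.761  0.242 -0.316] [ 0.00868114 -0.00996469 -0.99991267]
```

```bash
python3 -m jog '[[0,0.002,0,0,1],[0,0.003,0,0,1],[0,0.003,0,0,1],[0,0.003,0,0,1],[0,0.003,0,0,1],[0,0.003,0,0,1],[0,0.003,0,0,1],[0,0.003,0,0,1],[0,0.003,0,0,1],[0,0.003,0,0,1],[0,0.003,0,0,1],[0,0,0,0,1]]'
python3 - <<'E'
from h import *
s,p,T=tool();a=np.radians(15.5);f=p[:2]-[.6686,.1896];print(p,f@[np.cos(a),np.sin(a)],f@[-np.sin(a),np.cos(a)],s['contact_force'].round(1));print(s['q'].round(3),T.round(4))
im=r.snapshot('side');cv2.imwrite('pics/s10.png',cv2.resize(im[130:260,250:420,::-1],None,fx=4,fy=4))
E
```

```text
clock: 21.5
tool_pos: [0.4471, 0.1272, 0.0152]
eef_rot: [0.606, 0.796, -0.001, 0.007]
contact_force: [-0.2, -0.7, 0.3]
opening: 0.007
[0.4470711  0.12717816 0.01523572] -0.2301535065246673 -0.0009505625791049258 [-0.2 -0.7  0.3]
[-0.287  0.924 -0.159  2.181  1.311  0.144  0.149] [[-0.2662  0.9639  0.0092]
 [ 0.9638  0.2663 -0.0099]
 [-0.0119  0.0062 -0.9999]]
```

View pics/s10.png

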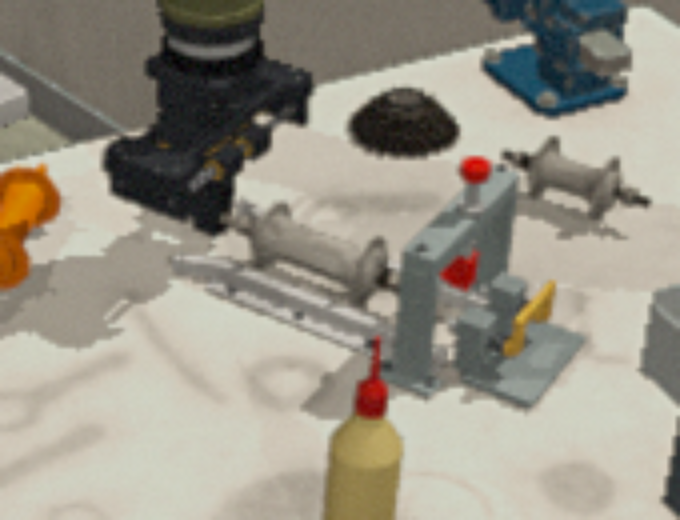

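Contact is made and the hub has slid about 20 mm. I'll keep going at 30 mm/s.

```bash
python3 -m jog '[[0,0.003,0,0,1],[0,0.003,0,0,1],[0,0.003,0,0,1],[0,0.003,0,0,1],[0,0.003,0,0,1],[0,0.003,0,0,1],[0,0.003,0,0,1],[0,0.003,0,0,1],[0,0.003,0,0,1],[0,0.003,0,0,1],[0,0.003,0,0,1],[0,0.003,0,0,1],[0,0,0,0,1]]'
python3 - <<'E'
from h import *
s,p,T=tool();a=np.radians(15.5);f=p[:2]-[.6686,.1896];print(p,f@[np.cos(a),np.sin(a)],f@[-np.sin(a),np.cos(a)],s['contact_force'].round(1));print(s['q'].round(3),T[:,2].round(4))
im=r.snapshot('side');cv2.imwrite('pics/s11.png',cv2.resize(im[130:260,250:420,::-1],None,fx=4,fy=4))
E
```

```text
clock: 22.85
tool_pos: [0.4825, 0.1371, 0.0156]
eef_rot: [0.606, 0.796, -0.001, 0.007]
contact_force: [0.5, -0.1, -0.1]
opening: 0.006
[0.48248768 0.13708231 0.01555409] -0.1933782435495651 -0.0008712947775278077 [ 0.5 -0.1 -0.1]
[-0.166  0.946 -0.347  2.069  1.109  0.327  0.38 ] [ 0.0102 -0.0093 -0.9999]
```

View pics/s11.png

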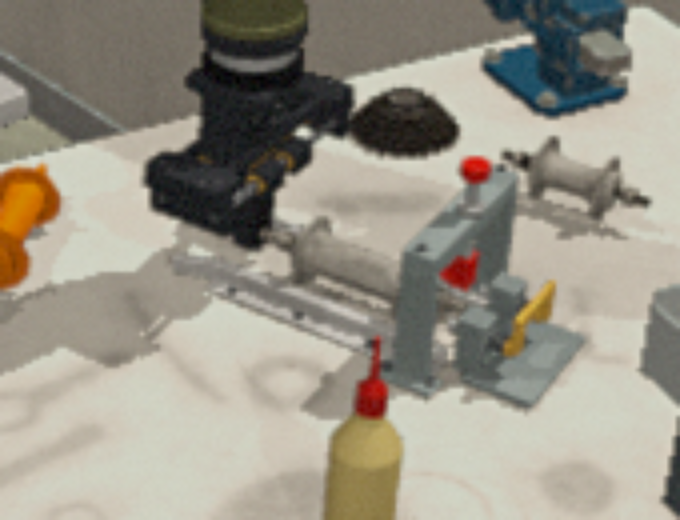

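Next the hub goes under the lock. I'll push 45 mm continuously at 30 mm/s, then finish in small steps by force.

```bash
python3 -m jog '[[0,0.003,0,0,1],[0,0.003,0,0,1],[0,0.003,0,0,1],[0,0.003,0,0,1],[0,0.003,0,0,1],[0,0.003,0,0,1],[0,0.003,0,0,1],[0,0.003,0,0,1],[0,0.003,0,0,1],[0,0.003,0,0,1],[0,0.003,0,0,1],[0,0.003,0,0,1],[0,0.003,0,0,1],[0,0.003,0,0,1],[0,0.003,0,0,1]]'
python3 -m jog '[[0,0.002,0,0,1],[0,0.002,0,0,1]]'
python3 - <<'E'
from h import *
s,p,T=tool();a=np.radians(15.5);f=p[:2]-[.6686,.1896];print(p,f@[np.cos(a),np.sin(a)],f@[-np.sin(a),np.cos(a)],s['contact_force'].round(1))
E
```

```text
clock: 24.4
tool_pos: [0.5248, 0.1488, 0.0157]
eef_rot: [0.606, 0.796, -0.002, 0.006]
contact_force: [-7.5, -1.2, 2.4]
opening: 0.007
clock: 24.6
tool_pos: [0.5255, 0.1489, 0.0153]
eef_rot: [0.605, 0.796, -0.004, 0.005]
contact_force: [-10.6, -0.7, 2.9]
opening: 0.005
[0.52548653 0.1489225  0.01530591] -0.14877908535828818 -0.0009526698151950605 [-10.6  -0.7   2.9]
```

```bash
python3 -m jog '[[0,0.002,0,0,1],[0,0.002,0,0,1],[0,0.002,0,0,1],[0,0,0,0,1]]'
python3 - <<'E'
from h import *
s,p,T=tool();a=np.radians(15.5);f=p[:2]-[.6686,.1896];print(p,f@[np.cos(a),np.sin(a)],f@[-np.sin(a),np.cos(a)],s['contact_force'].round(1))
im=r.snapshot('side');cv2.imwrite('pics/s12.png',cv2.resize(im[140:250,310:420,::-1],None,fx=5,fy=5))
E
```

```text
clock: 25.0
tool_pos: [0.5304, 0.1505, 0.0152]
eef_rot: [0.605, 0.796, -0.005, 0.005]
contact_force: [-11.3, -1.4, 4.4]
opening: 0.005
[0.53041718 0.15050122 0.01516771] -0.14360587258670512 -0.0007490249765237447 [-11.3  -1.4   4.4]
```

View pics/s12.png

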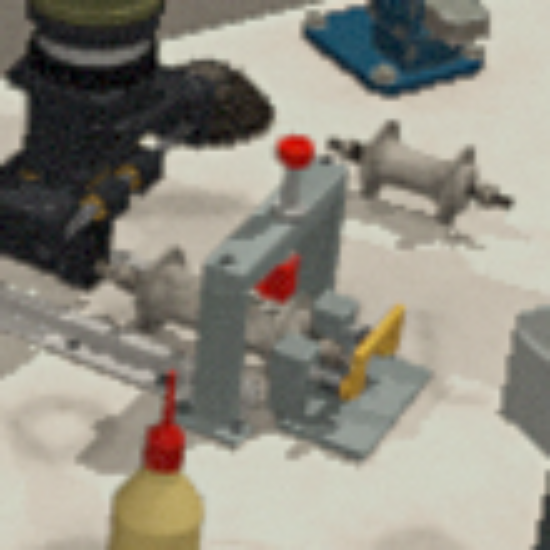

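The knob has risen (crop (295,150)), so the flange is under the lock. I'll press on in 1 mm steps to the hard stop.

```bash
python3 -m jog '[[0,0.001,0,0,1],[0,0.001,0,0,1],[0,0.001,0,0,1],[0,0,0,0,1]]'; python3 -m jog '[[0,0.001,0,0,1],[0,0.001,0,0,1],[0,0,0,0,1]]'
```

```text
clock: 25.45
tool_pos: [0.5328, 0.1511, 0.0151]
eef_rot: [0.605, 0.796, -0.005, 0.004]
contact_force: [-12.0, -2.5, 3.3]
opening: 0.005
clock: 25.75
tool_pos: [0.5341, 0.1515, 0.0151]
eef_rot: [0.605, 0.796, -0.006, 0.004]
contact_force: [-12.2, -1.8, 4.3]
opening: 0.004
```

```bash
python3 -m jog '[[0,0.001,0,0,1],[0,0.001,0,0,1],[0,0,0,0,1]]'; python3 -m jog '[[0,0.001,0,0,1],[0,0.001,0,0,1],[0,0,0,0,1]]'
python3 - <<'E'
from h import *
im=r.snapshot('side');cv2.imwrite('pics/s13.png',cv2.resize(im[140:250,310:420,::-1],None,fx=5,fy=5))
E
```

```text
clock: 26.05
tool_pos: [0.5341, 0.1513, 0.0147]
eef_rot: [0.605, 0.796, -0.007, 0.003]
contact_force: [-16.6, -2.6, 4.6]
opening: 0.006
clock: 26.35
tool_pos: [0.5342, 0.1512, 0.0144]
eef_rot: [0.605, 0.796, -0.009, 0.003]
contact_force: [-19.8, -4.0, 6.8]
opening: 0.002
```

View pics/s13.png

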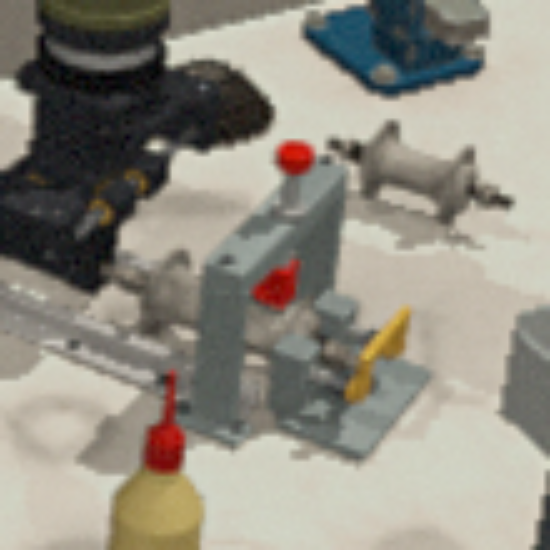

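The position has stalled at fixture x≈-0.140 while the force climbs to 20 N, so the hub is hard on the stop. The lock has begun to drop. I'll hold it there.

```bash
python3 -m jog '[[0,0.001,0,0,1],[0,0,0,0,1],[0,0,0,0,1],[0,0,0,0,1],[0,0,0,0,1],[0,0,0,0,1],[0,0,0,0,1],[0,0,0,0,1],[0,0,0,0,1],[0,0,0,0,1],[0,0,0,0,1],[0,0,0,0,1],[0,0,0,0,1],[0,0,0,0,1],[0,0,0,0,1],[0,0,0,0,1],[0,0,0,0,1],[0,0,0,0,1],[0,0,0,0,1],[0,0,0,0,1]]'; python3 -m jog '[[0,0,0,0,1],[0,0,0,0,1],[0,0,0,0,1],[0,0,0,0,1],[0,0,0,0,1],[0,0,0,0,1],[0,0,0,0,1],[0,0,0,0,1],[0,0,0,0,1],[0,0,0,0,1],[0,0,0,0,1],[0,0,0,0,1],[0,0,0,0,1],[0,0,0,0,1],[0,0,0,0,1],[0,0,0,0,1],[0,0,0,0,1],[0,0,0,0,1],[0,0,0,0,1],[0,0,0,0,1]]'
python3 - <<'E'
from h import *
im=r.snapshot('side');cv2.imwrite('pics/s14.png',cv2.resize(im[140:250,310:420,::-1],None,fx=5,fy=5))
def red(a):
    k=cv2.inRange(cv2.cvtColor(a,cv2.COLOR_RGB2HSV),(0,150,80),(8,255,255));return [q for q in cv2.connectedComponentsWithStats(k)[2][1:].tolist() if q[4]>12]
import cv2
print(red(im));print(red(cv2.imread('pics/side0.png')[:,:,::-1].copy()))
E
```

```text
clock: 28.4
tool_pos: [0.5342, 0.1511, 0.0143]
eef_rot: [0.605, 0.796, -0.01, 0.002]
contact_force: [-21.1, -4.6, 7.6]
opening: 0.006
clock: 30.4
tool_pos: [0.5342, 0.1511, 0.0143]
eef_rot: [0.605, 0.796, -0.01, 0.002]
contact_force: [-20.5, -4.2, 7.5]
opening: 0.005
[[366, 169, 7, 7, 35], [360, 193, 10, 9, 52], [339, 214, 8, 20, 73]]
[[366, 169, 6, 7, 35], [360, 193, 10, 9, 50], [339, 214, 8, 20, 73]]
```

View pics/s14.png

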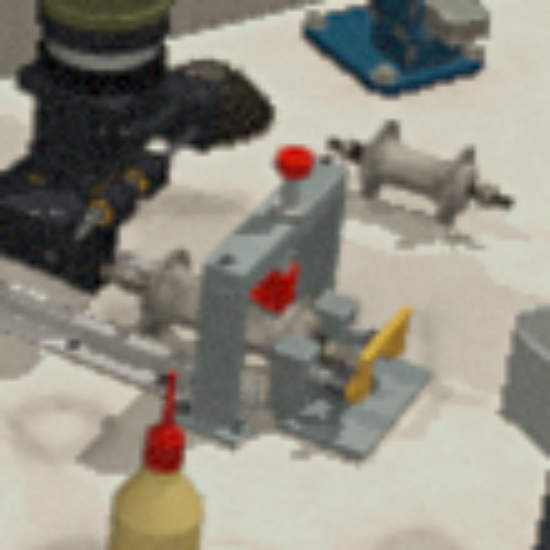

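The lock's red regions are back at their starting pixels (knob at (366,169), body at (360,193)). I'll hold 2 s more and compare at sub-pixel level before backing off.

```bash
python3 -m jog '[[0,0,0,0,1],[0,0,0,0,1],[0,0,0,0,1],[0,0,0,0,1],[0,0,0,0,1],[0,0,0,0,1],[0,0,0,0,1],[0,0,0,0,1],[0,0,0,0,1],[0,0,0,0,1],[0,0,0,0,1],[0,0,0,0,1],[0,0,0,0,1],[0,0,0,0,1],[0,0,0,0,1],[0,0,0,0,1],[0,0,0,0,1],[0,0,0,0,1],[0,0,0,0,1],[0,0,0,0,1]]'
cat >> h.py <<'E'
def knob(im,ref):
    o=[]
    for x,y,w,h in((360,163,18,18),(356,188,18,18)):
        f=lambda a:np.float32(a[y:y+h,x:x+w,0])-np.float32(a[y:y+h,x:x+w,1]) 
        A=cv2.resize(np.clip(f(ref),20,200),None,fx=8,fy=8,interpolation=cv2.INTER_CUBIC);B=cv2.resize(np.clip(f(im),20,200),None,fx=8,fy=8,interpolation=cv2.INTER_CUBIC)
        m=cv2.minMaxLoc(cv2.matchTemplate(cv2.copyMakeBorder(B,24,24,24,24,cv2.BORDER_REPLICATE),A,cv2.TM_CCOEFF_NORMED))
        o.append(((m[3][0]-24)/8,(m[3][1]-24)/8,round(m[1],3)))
    return o
E
python3 - <<'E'
from h import *
im=r.snapshot('side');ref=cv2.imread('pics/side0.png')[:,:,::-1].copy()
np.save('s15.npy',im);print(knob(im,ref))
E
```

```text
clock: 32.45
tool_pos: [0.5342, 0.1511, 0.0143]
eef_rot: [0.605, 0.796, -0.01, 0.002]
contact_force: [-20.7, -3.7, 6.9]
opening: 0.007
[(0.0, 0.125, 0.998), (0.0, 0.0, 0.995)]
```

The lock is fully down, to within about 0.1 px. I'll back straight off and then lift clear.

```bash
python3 -m jog '[[0,-0.003,0,0,1],[0,-0.003,0,0,1],[0,-0.004,0,0,1],[0,-0.006,0,0,1],[0,-0.01,0,0,1],[0,-0.01,0,0,1],[0,-0.01,0,0,1],[0,0,0,0,1]]'
python3 - <<'E'
from h import *
s,p,T=tool();print(p,s['contact_force'].round(1))
im=r.snapshot('side');ref=cv2.imread('pics/side0.png')[:,:,::-1].copy()
print(knob(im,ref));cv2.imwrite('pics/s16.png',cv2.resize(im[130:260,250:420,::-1],None,fx=4,fy=4))
E
```

```text
clock: 33.3
tool_pos: [0.5004, 0.1422, 0.016]
eef_rot: [0.605, 0.796, -0.001, 0.007]
contact_force: [-0.4, -0.1, -0.5]
opening: 0.008
[0.50037677 0.14216129 0.01602739] [-0.4 -0.1 -0.5]
[(0.0, 0.0, 0.999), (-0.125, 0.0, 0.979)]
```

View pics/s16.png

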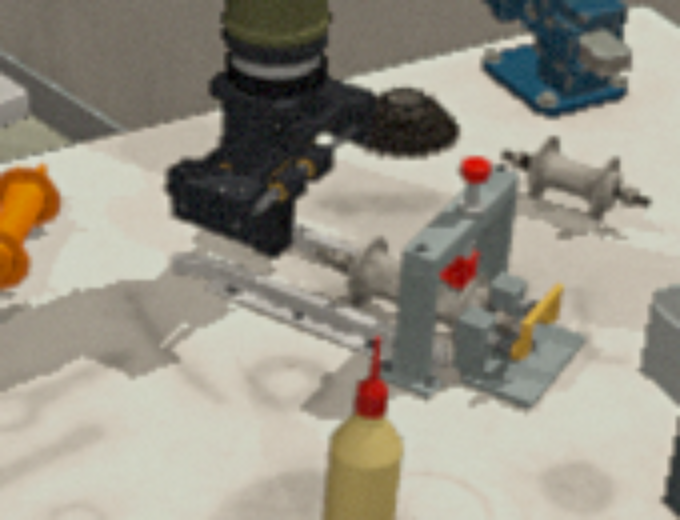

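```bash
python3 -m jog '[[0,0,-0.01,0,1],[0,0,-0.02,0,1],[0,0,-0.03,0,1],[0,0,-0.03,0,1],[0,0,-0.03,0,1],[0,0,-0.03,0,1],[0,0,-0.02,0,1],[0,0,0,0,1],[0,0,0,0,1],[0,0,0,0,1],[0,0,0,0,1],[0,0,0,0,1]]'
python3 - <<'E'
from h import *
s,p,T=tool();print(p,s['contact_force'].round(1))
c=r.get_calibration('wrist');im=r.snapshot('wrist');cv2.imwrite('pics/w17.png',im[:,:,::-1]);print(proj(c,[[.5428,.1547,.028]]))
im=r.snapshot('side');ref=cv2.imread('pics/side0.png')[:,:,::-1].copy();print(knob(im,ref))
im=r.snapshot('top');cv2.imwrite('pics/t17.png',im[:,:,::-1])
t0=cv2.imread('pics/top0.png')
for n,z in(('rear_hub_center',.03),('front_hub_center',.03),('mug_center',.05),('oil_bottle_center',.08),('freewheel_center',.03)):
    for d in r.cut_out(n,'top')[:4]:
        v,u=np.nonzero(d['pixels']);P=back(r.get_calibration('top'),np.c_[u,v],z)[:,:2];print(n,round(d['score'],2),np.round(d['rect']),P.mean(0).round(3))
E
```

```text
clock: 34.55
tool_pos: [0.498, 0.1434, 0.1848]
eef_rot: [0.605, 0.796, -0.002, 0.006]
contact_force: [-0.3, -0.1, 0.1]
opening: 0.006
[0.49803242 0.14343055 0.18483821] [-0.3 -0.1  0.1]
[[321.15992624 234.65528224]]
[(0.0, 0.0, 0.999), (-0.125, 0.0, 0.979)]
rear_hub_center 0.96 [403. 109. 436. 142.] [ 0.805 -0.264]
rear_hub_center 0.81 [271. 158. 289. 202.] [0.615 0.172]
front_hub_center 0.74 [204. 177. 220. 212.] [0.601 0.383]
mug_center 0.87 [384. 242. 425. 270.] [ 0.405 -0.197]
oil_bottle_center 0.68 [336. 130. 348. 151.] [ 0.747 -0.015]
freewheel_center 0.69 [204. 238. 236. 270.] [0.421 0.36 ]
```

View pics/w17.png

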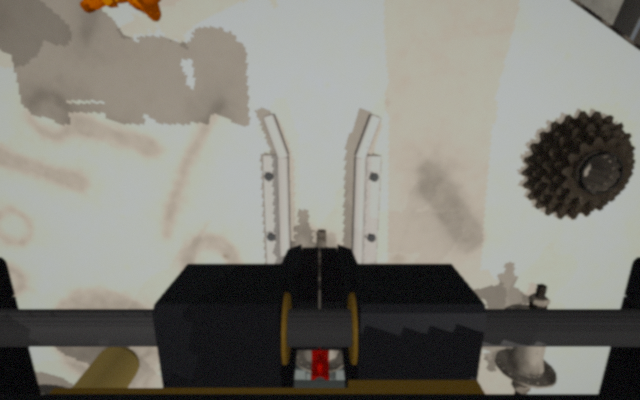

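View pics/t17.png

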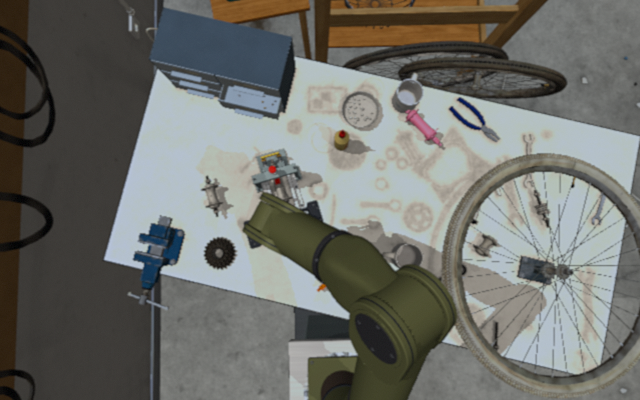

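The trailing axle end shows at (321,232), against 234.7 predicted for fully home. That is about 2–3 mm of slide-back, within the 4 mm of slack behind the lock. The lock is down, nothing is touching the robot, and the bystanders haven't moved. I'll hand it in.

```bash
python3 -c "
from plant import r
print(r.finish_job())"
```

```text
the job is handed in; nothing more can be done
None
```

The hub change is done and the job is handed in at about 35 s of the 70 s allowed. `finish_job` gives no verdict, so the result rests on my own checks.

**What I did:**
- **Front hub:** I took it out of the rails and laid it on its side on the open table, about 0.2 m to the side of the channel.
- **Rear hub:** I laid it between the rails about 155 mm short of the stop. Then I pushed it from behind on the trailing axle end with closed fingers, at 30 mm/s and slower for the last stretch, under the lock and onto the stop.
- **Hold and release:** I held it there at about 21 N for some 6 s, then backed off.

**Last checks:**
- **Lock:** It matches its original down position to about 0.1 px in the side view, both before and after I let go.
- **Rear hub:** It rests about 2–3 mm back from fully home, within the 4 mm slack behind the lock.
- **Bystanders:** The mug, oil bottle and freewheel are within about 6 mm of where they were first measured, which is the networks' noise level.
- **Robot:** It touches nothing, and the measured force is about 0 N.

**What went wrong or disagreed:**
- **Cut-short descent:** The first descent behind the axle was cut short near a wrist singularity. The fingers stopped above the axle without touching it, so I backed off and repeated the descent slowly.
- **Fixture fit:** The first fixture fit disagreed with the top camera by about 5 mm. I refitted the fixture from its screws and used that instead.

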